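Make up a hand kit and a foot kit

ROBOT

A 6-joint arm with a two-finger parallel gripper is mounted at the origin on the work surface. World frame = base frame: x ahead of the robot, y to its left, z up, the work surface at z = 0. Lengths are in m, angles in rad, forces in N, time in s.
With the tool pointing down it reaches from about 0.375 to 0.925 m from the base axis. Payload 5.7 kg.
Tool frame: the origin (TCP) lies between the finger pads; the fingertips stand nose_length ahead of it and the grasp point (between the pads) lies 5 mm behind it (nose_length is the distance from the TCP to the fingertips, in m); x points along the fingers, y is the direction in which the jaws open and shut, and the axes are right-handed (so a half turn about x gives the same grasp; the last joint's range is limited). The gripper opens to 85 mm and grips with 20 to 120 N. Pads are 22 mm wide; open, the fingers measure 114 mm over their backs; the gripper's body (76 mm by 85 mm) begins 54 mm behind the grasp point. The pads swing forward as they close: fully open they stand 13 mm farther back than shut.
Start: joints at [-1.359, 0.359, 1.51, -0, 1.272, -0.115], TCP at [0.193, -0.568, 0.245] pointing down, gripper open.
Joint ranges: [-2.97, 2.97], [-1.01, 2.36], [0.21, 2.38], [-0.96, 4.11], [0.2, 2.71], [-2.98, 2.98]. Speed limits (rad/s): [2.39, 2.39, 3.14, 3.14, 3.14, 3.14].

INTERFACE

Orientations are given as a rotation vector (axis times angle).
In Python, from plant import * gives the robot as it stands.
- The arm moves only by the shell command python3 -m inch 'ROWS'. ROWS is text: rows parted by semicolons, each of 7 numbers parted by spaces: the opening, from 0 (shut) to 1 (fully open), then the shift along the tool's x, y, z in cm, then the turn, a rotation vector about the tool's x, y, z in rad. A call has 1 to 12 rows; each row shifts and turns the pose as measured when the row begins, along the tool's axes as they then stand; what a row does not reach is not made up. A row lasts 1/10 s, in which the tool goes at most 50 mm and 8.59 degrees, less where a joint would pass 70% of its speed; a pose out of reach is approached as far as the arm can. A call with a gripper value outside its range is refused whole. The fingers move at their own pace and stop on an object; the grip force is fixed at half the most. Time passes only in rows, so rows that do not move let the fingers close. It gives the time, the measured TCP pose, the force and the opening at its end, in the units of the state.
- read_state(): the state, without advancing time (a new reading comes with each control period).
- capture(name): name is "side" or "top"; returns a dict with "img" (420x560x3 uint8, blue, green, red), "z_map" (420x560 float32, m along the optical axis (not along the pixel's ray), 0 where there is no reading), "fx", "fy", "cx", "cy" (pixels), "rvec" (rotation vector, rad) and "tvec" (3), from world to camera coordinates, as OpenCV has them. Camera axes: x right, y down, z forward; pixel columns grow to the right and rows downward; lengths in m; the calibration is good to about 2 mm. A picture is of the moment at which its call begins.
- sign_off(): hands the job in, once; it reports no verdict.
The state is a dict: "time_s": time; "joint_positions": joint angles; "qd": joint speeds; "joint_efforts": joint torques, N m; "tcp_pos": TCP position; "tool_rot": TCP orientation; "ft_force": force on the tool from outside, world axes, zero at the start; "wrist_torque": the same for the moment, N m; "gripper_width": finger opening in m.
Only numpy, scipy, OpenCV 4.12 (cv2) and the standard library are available. Lean on these libraries where they do the work, as an engineer would, in place of code of your own. Each camera call takes 0.05 s, during which the arm holds its last target. There are 200 camera calls.

TASK

Make up the two take-home exercise kits from the stock on the bench. The three-bay black box is the hand kit: small hex dumbbell in its longest bay, red finger trainer in the middle bay, white putty pot in the short end bay; the two-bay box is the foot kit: wooden foot roller in the long bay and the empty glass jar, upright, in the short one. Set every item down flat on the floor of its bay without dropping it, and leave the big dumbbell, the jar of marbles and the oil bottle where they are.

Things in the scene. Friction and masses are not known exactly. Their poses are not given: they have to be found in the camera images.
- box_three: Three-bay open black plastic box, fixed: 328 mm along y, 152 in x, 45 high. Origin centre of underside, z up. Walls and floor 3 mm. Two grey 3 mm ribs across (along x), 18 mm above the floor, make bays 146 mm wide in x: longest (dumbbell) y -161 to -23, centre -92; middle (trainer) y -20 to +78, centre +29; short end bay (pot) y +81 to +161, centre +121. Grey clips 8 mm beyond the ends.
- box_two: Two-bay open black plastic box, fixed, the shorter one: 271 mm along y, 152 in x, 45 high. Origin centre of underside, z up. Walls and floor 3 mm. One grey 3 mm rib across (along x), 18 mm above the floor, makes bays 146 mm wide in x: long (foot roller) y -132.5 to +45.5, centre -43.5; short (jar) y +48.5 to +132.5, centre +90.5. Grey clips 8 mm beyond the ends.
- dumbbell: Small steel hex dumbbell, about 0.65 kg, lying along its y. 116 mm long; hexagonal heads 40 mm across flats, 24 mm thick; bare handle between them 68 mm long, 18 mm diameter. Origin: middle of the handle, on its axis (20 mm above what it lies on). Grasp the handle across x, from above.
- trainer: Red silicone finger trainer: firm oval grip ring lying flat, 80 mm along its y, 58 mm along its x, 22 mm high (24 mm over the nubs), cord 22 mm thick, with an oblong hole. About 60 g. Its sides at x = +-29 mm are straight for the middle 22 mm. Origin: centre of its underside. Grasp across x over its outside.
- pot: Squat white plastic putty pot with screw lid, closed: round, 56 mm diameter, 36 mm high, about 100 g. Origin: centre of its underside.
- roller: Wooden foot roller: a row of turned beads 38 mm in diameter along its y (axis 25 mm above its underside) between two square end cheeks with flat feet, 46 x 46 mm and 12 mm thick; 156 mm long in all, 46 mm high, 180 g. It stands on the cheeks and does not roll. Origin: centre of its underside. Grasp the beads in the middle across x.
- jar: Small empty jar of pale greenish glass, open, standing upright: 60 mm diameter up to 44 mm height, then a neck of 53 mm; 60 mm high, 140 g. Origin: centre of its underside, z up.
- big_dumbbell: Bystander: large steel hex dumbbell, 2 kg, 170 mm long along its y, heads 62 mm across flats. Origin: middle of its handle, 31 mm above the bench. Leave alone.
- marble_jar: Bystander: larger lidded glass jar of marbles, 76 mm diameter, 102 mm high with its steel lid. Origin: centre of its underside. Leave alone.
- oil_bottle: Bystander: amber glass oil bottle with black cap, 52 mm diameter, 150 mm high. Origin: centre of its underside. Leave alone.

How it is judged:
By the outcome, as a careful person would: the job done as asked, in the order asked, and still so for the second after the job is handed in, with the robot touching nothing.
It also fails if it takes over 122 s, if anything falls off the work surface, if the arm or the gripper's body presses on something with over 40 N, if the wrist force passes 120 N, or if a joint passes its speed limit or range.

## Working session

There is one attempt and no reset: what is moved stays moved. The work goes in short steps, Python scripts to look and compute and a shell command to move; the robot and the scene stay as the last step left them, time stands still between calls to the robot, and variables do not carry over. Pictures are saved under pics/ and viewed, about 12 in all and at most 16, crops included, and the job is handed in when it is done.

```bash
ls; mkdir -p pics; python3 - <<'E'
from plant import *
import cv2,numpy as np
s=read_state();print({k:np.round(v,3) for k,v in s.items()})
try: print(nose_length)
except Exception as e: print(e)
for n in("top","side"):
    c=capture(n);cv2.imwrite(f"pics/{n}0.png",c["img"]);np.savez(f"{n}0.npz",**c)
    R=cv2.Rodrigues(np.array(c["rvec"],float))[0];print(n,c["fx"],c["cx"],c["cy"],-R.T@np.ravel(c["tvec"]),R.round(2).tolist())
E
```

```text
pics
{'time_s': np.float64(0.0), 'joint_positions': array([-1.359,  0.36 ,  1.511,  0.   ,  1.272, -0.115]), 'qd': array([-0.   ,  0.001, -0.001, -0.001, -0.   , -0.001]), 'joint_efforts': array([ 2.0000e-03, -5.2761e+01, -2.7862e+01,  0.0000e+00,  1.3000e-02,
       -0.0000e+00]), 'tcp_pos': array([ 0.192, -0.568,  0.244]), 'tool_rot': array([ 2.045,  0.339, -2.045]), 'ft_force': array([-0.164, -0.688, -0.759]), 'wrist_torque': array([-0.008, -0.049, -0.003]), 'gripper_width': np.float64(0.086)}
0.014
top 466.25857881560114 280.9689311154782 208.44795986963908 [5.31183209e-01 2.81801744e-04 1.27331355e+00] [[-0.01, -1.0, -0.01], [-1.0, 0.01, -0.03], [0.03, 0.01, -1.0]]
side 379.785962607456 281.36803757786413 211.3933745567315 [0.34281663 0.76506062 0.60533001] [[-0.94, -0.33, 0.01], [-0.19, 0.53, -0.82], [0.27, -0.78, -0.57]]
```

View pics/top0.png

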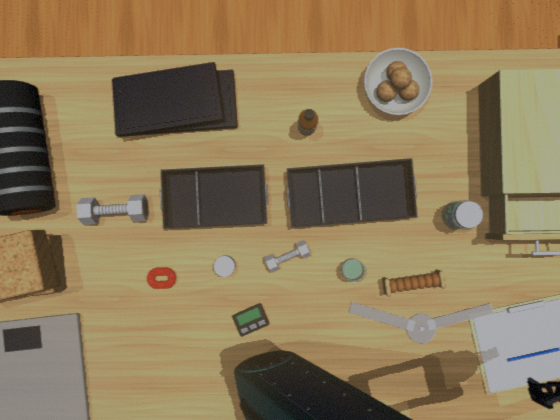

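View pics/side0.png

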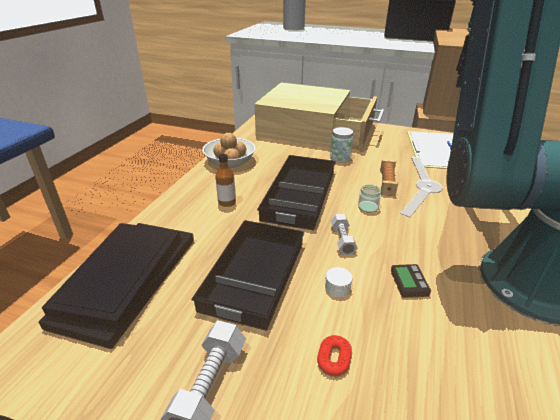

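The top view has box_three at cols 289–414 (long bay on the right, -y), box_two at 162–266 (short bay on the left), the dumbbell at (287,257), trainer (162,278), pot (224,266), roller (413,283) and jar (352,270). The side view agrees.

```bash
cat > h.py <<'E'
import numpy as np,cv2
from scipy.spatial.transform import Rotation as Ro
def world(c):
    z=c["z_map"].astype(float);v,u=np.mgrid[:420,:560]
    P=np.dstack([(u-c["cx"])/c["fx"]*z,(v-c["cy"])/c["fy"]*z,z])
    R=cv2.Rodrigues(np.array(c["rvec"],float))[0]
    W=(P-np.ravel(c["tvec"]))@R; W[z==0]=np.nan
    return W
def rect(W,box,lo,hi):
    u0,v0,u1,v1=box;p=W[v0:v1,u0:u1].reshape(-1,3);p=p[np.isfinite(p[:,2])];p=p[(p[:,2]>lo)&(p[:,2]<hi)]
    (cx,cy),(w,h),a=cv2.minAreaRect((p[:,:2]*1000).astype(np.float32))
    if w<h: w,h,a=h,w,a+90
    yaw=(a-90+90)%180-90   # yaw of the long axis from world y
    return dict(c=(round(cx,1),round(cy,1)),size=(round(w,1),round(h,1)),yaw=round(yaw,1),zmax=round(np.percentile(p[:,2],98)*1000,1),mean=(p[:,:2].mean(0)*1000).round(1),n=len(p))
E
cat > m.py <<'E'
from h import *
import numpy as np
c=np.load("top0.npz");W=world(c)
b=dict(box_three=(280,150,425,236),box_two=(155,155,274,238),dumbbell=(258,236,316,278),trainer=(140,262,182,294),pot=(208,250,240,282),roller=(376,264,448,300),jar=(336,254,372,288))
print("bench",np.nanmedian(W[300:330,130:200,2]),np.nanmedian(W[240:250,340:380,2]))
for k,v in b.items():
    print(k,rect(W,v,.034 if 'box' in k else .010,.07))
for k,p in dict(box_three=[(310,190),(340,190),(385,190),(322,190),(359,190)],box_two=[(180,195),(230,195),(197,195)]).items():
    print(k,[W[q[1],q[0]].round(3).tolist() for q in p])
E
python3 m.py
```

```text
bench -0.0007337482252698939 -0.001062249662454165
box_three {'c': (606.9, -172.0), 'size': (342.8, 158.2), 'yaw': 3.8, 'zmax': np.float64(48.2), 'mean': array([ 608.8, -174.6]), 'n': 952}
box_two {'c': (602.0, 194.4), 'size': (284.8, 158.2), 'yaw': 2.1, 'zmax': np.float64(48.0), 'mean': array([603.2, 198.8]), 'n': 851}
dumbbell {'c': (440.3, 0.2), 'size': (117.7, 45.8), 'yaw': 22.8, 'zmax': np.float64(42.9), 'mean': array([441. ,   0.7]), 'n': 497}
trainer {'c': (385.6, 341.8), 'size': (79.0, 56.8), 'yaw': -1.0, 'zmax': np.float64(25.3), 'mean': array([385.3, 340.5]), 'n': 471}
pot {'c': (416.6, 168.4), 'size': (54.7, 54.2), 'yaw': -47.2, 'zmax': np.float64(40.6), 'mean': array([417., 168.]), 'n': 366}
roller {'c': (367.1, -331.7), 'size': (156.2, 44.7), 'yaw': 7.3, 'zmax': np.float64(47.3), 'mean': array([ 368.1, -330.7]), 'n': 893}
jar {'c': (403.4, -172.1), 'size': (57.4, 57.1), 'yaw': -77.3, 'zmax': np.float64(63.3), 'mean': array([ 405. , -170.3]), 'n': 235}
box_three [[0.617, -0.065, 0.004], [0.616, -0.147, 0.002], [0.615, -0.27, 0.002], [0.617, -0.098, 0.004], [0.615, -0.199, 0.004]]
box_two [[0.608, 0.29, 0.005], [0.606, 0.153, 0.007], [0.607, 0.24, 0.02]]
```

```bash
cat > p.py <<'E'
# p.py x y z yaw(deg)  (mm): turn first (tool axes), then shift in the turned tool axes (cm)
import sys;from h import *;from plant import read_state
x,y,z,yaw=map(float,sys.argv[1:5]);s=read_state()
R=Ro.from_rotvec(s["tool_rot"]);a=np.radians(yaw);best=None
for sg in(1,-1):
    xt=np.array([0,0,-1.]);yt=sg*np.array([np.cos(a),np.sin(a),0]);T=Ro.from_matrix(np.c_[xt,yt,np.cross(xt,yt)])
    d=(R.inv()*T).as_rotvec()
    if best is None or np.linalg.norm(d)<np.linalg.norm(best[0]):best=d,T
d,T=best;q=np.array([x,y,z])/1000-s["tcp_pos"]
print("t",round(float(s["time_s"]),2),"tcp",(s["tcp_pos"]*1000).round(1),"w",round(float(s["gripper_width"])*1000,1),"F",s["ft_force"].round(1),"j6",s["joint_positions"][5].round(2))
print("turn",d.round(3),"then shift cm",(T.inv().apply(q)*100).round(2),"| now-axes",(R.inv().apply(q)*100).round(2))
E
python3 p.py 440 0 120 22.8; python3 -m inch '1 0 0 0 0.1 0 0;1 0 0 2 0 0 0;1 0 0 2 0 0 0;1 0 0 0 0 0 0'; python3 p.py 440 0 120 22.8
```

```text
t 0.1 tcp [ 192.4 -567.7  244.5] w 85.1 F [0.4 0.3 0.2] j6 -0.12
turn [1.5e+00 1.0e-03 1.0e-03] then shift cm [ 12.45 -44.82  42.74] | now-axes [ 12.54 -45.8  -41.67]
time_s: 0.5
tcp_pos: [0.1529, -0.5752, 0.2425]
tool_rot: [2.105, 0.243, -2.106]
ft_force: [1.1, 0.3, 0.3]
gripper_width: 0.085
t 0.5 tcp [ 152.9 -575.2  242.5] w 85.0 F [1.1 0.3 0.3] j6 -0.08
turn [1.397 0.004 0.005] then shift cm [ 12.25 -48.75  41.9 ] | now-axes [ 12.55 -49.63 -40.77]
```

```bash
python3 -m inch '1 0 0 0 .14 0 0;1 0 0 0 .14 0 0;1 0 0 0 .14 0 0;1 0 0 0 .14 0 0;1 0 0 0 .14 0 0;1 0 0 0 .14 0 0;1 0 0 0 .14 0 0;1 0 0 0 .14 0 0;1 0 0 0 .14 0 0;1 0 0 0 .14 0 0;1 0 0 0 0 0 0'|tail -1; python3 p.py 440 0 120 22.8
```

```text
gripper_width: 0.0855
t 1.6 tcp [ 159.2 -570.3  238.6] w 85.5 F [ 0.2  0.2 -0.1] j6 1.38
turn [-0.061  0.013  0.009] then shift cm [ 11.86 -47.99  41.69] | now-axes [ 12.83 -45.27  44.35]
```

```bash
python3 -m inch '1 0 0 0 -.06 0 0;1 0 -3.4 3 0 0 0;1 0 -3.4 3 0 0 0;1 0 -3.4 3 0 0 0;1 0 -3.4 3 0 0 0;1 0 -3.4 3 0 0 0;1 0 -3.4 3 0 0 0;1 0 -3.4 3 0 0 0;1 0 -3.4 3 0 0 0;1 0 -3.4 3 0 0 0;1 0 -3.4 3 0 0 0;1 0 -3.4 3 0 0 0'|tail -1; python3 p.py 440 0 120 22.8
```

```text
gripper_width: 0.0853
t 2.8 tcp [ 372.3 -102.8  245.2] w 85.3 F [ 2.1 -0.7 -0.1] j6 2.23
turn [0.044 0.008 0.014] then shift cm [ 12.52 -10.22   6.85] | now-axes [ 12.72 -10.33   6.29]
```

```bash
python3 -m inch '1 0 -3.4 2.2 .044 .008 .014;1 2 -3.4 2.3 0 0 0;1 3 -3.2 2.1 0 0 0;1 3.5 0 0 0 0 0;1 3 0 0 0 0 0;1 0 0 0 0 0 0'|tail -1; python3 p.py 440 0 16 22.8; python3 - <<'E'
from plant import *;import cv2
c=capture("side");cv2.imwrite("pics/s1.png",cv2.resize(c["img"][150:300,230:430],(800,600)))
E
```

```text
gripper_width: 0.0854
t 3.4 tcp [444.6  11.3 130.3] w 85.4 F [-0.7 -0.5  0.4] j6 2.58
turn [ 0.034 -0.004  0.01 ] then shift cm [11.43  0.86 -0.86] | now-axes [11.43  1.01 -0.78]
```

View pics/s1.png

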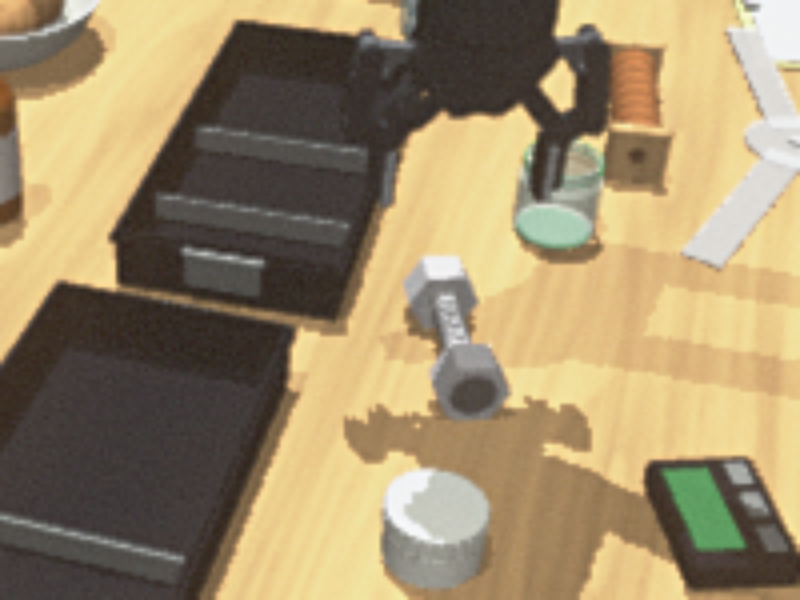

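The open jaws are above the dumbbell handle, spanning it (crop about (455,300)). Going down.

```bash
python3 -m inch '1 3.5 1 -.8 .034 -.004 .01;1 3.5 0 0 0 0 0;1 2 0 0 0 0 0;1 1 0 0 0 0 0;1 0 0 0 0 0 0'|tail -1; python3 p.py 440 0 18 22.8
```

```text
gripper_width: 0.0859
t 3.95 tcp [448.7  -3.1  36.7] w 85.9 F [0.5 0.6 0.2] j6 2.58
turn [ 0.004 -0.009  0.015] then shift cm [1.87 0.68 0.63] | now-axes [1.85 0.71 0.64]
```

```bash
python3 -m inch '1 .6 .7 .6 0 -.009 .015;1 0 0 0 0 0 0;1 0 0 0 0 0 0'|tail -1; python3 p.py 440 0 18 22.8
```

```text
gripper_width: 0.0854
t 4.25 tcp [441.9  -0.7  33.2] w 85.4 F [-0.1 -0.1  0.3] j6 2.58
turn [ 0.005 -0.002  0.003] then shift cm [1.52 0.14 0.14] | now-axes [1.52 0.15 0.14]
```

```bash
python3 -m inch '1 .9 .1 .1 0 0 0;1 .6 0 0 0 0 0;1 0 0 0 0 0 0;0 0 0 0 0 0 0;0 0 0 0 0 0 0;0 0 0 0 0 0 0;0 0 0 0 0 0 0;0 0 0 0 0 0 0;0 0 0 0 0 0 0;0 0 0 0 0 0 0;0 0 0 0 0 0 0'; python3 p.py 440 0 18 22.8
```

```text
time_s: 5.35
tcp_pos: [0.4409, -0.0002, 0.0183]
tool_rot: [-1.504, 0.988, 1.495]
ft_force: [-1.1, -0.3, 0.1]
gripper_width: 0.0163
t 5.35 tcp [ 4.409e+02 -2.000e-01  1.830e+01] w 16.3 F [-1.1 -0.3  0.1] j6 2.58
turn [ 0.006 -0.003  0.004] then shift cm [0.03 0.08 0.05] | now-axes [0.03 0.08 0.05]
```

```bash
python3 -m inch '0 -2 0 0 0 0 0;0 -3 0 0 0 0 0;0 -4 0 0 0 0 0;0 -1 0 0 -.11 0 0;0 0 0 0 -.11 0 0;0 0 0 0 -.11 0 0;0 0 0 0 0 0 0'; python3 p.py 613 -264 120 3.8
```

```text
time_s: 6.05
tcp_pos: [0.435, 0.0009, 0.1186]
tool_rot: [-1.728, 0.761, 1.74]
ft_force: [0.9, 0.1, -5.7]
gripper_width: 0.0159
t 6.05 tcp [435.    0.9 118.6] w 15.9 F [ 0.9  0.1 -5.7] j6 2.24
turn [ 0.679  0.003 -0.006] then shift cm [ -0.14 -16.   -27.61] | now-axes [ -0.28   4.89 -31.54]
```

```bash
python3 -m inch '0 0 .6 -3.9 0 0 0;0 0 .6 -3.9 0 0 0;0 0 .6 -3.9 0 0 0;0 0 .6 -3.9 0 0 0;0 0 .6 -3.9 .13 0 0;0 0 0 0 .13 0 0;0 0 0 0 .13 0 0;0 0 0 0 .13 0 0;0 0 0 0 .13 0 0;0 0 0 0 0 0 0'|tail -1; python3 p.py 613 -264 120 3.8
```

```text
gripper_width: 0.016
t 7.05 tcp [ 538.5 -167.6  105.4] w 16.0 F [-0.  -0.1 -6.4] j6 2.68
turn [-0.029  0.01  -0.027] then shift cm [ -1.46  -6.79 -10.11] | now-axes [-1.75 -7.04 -9.9 ]
```

```bash
python3 -m inch '0 -.5 -2.2 -3.3 -.029 .01 -.027;0 -.3 -2.2 -3.3 0 0 0;0 -.3 -2.2 -3.3 0 0 0;0 0 0 0 0 0 0;0 0 0 0 0 0 0'|tail -1; python3 p.py 613 -264 60 3.8
```

```text
gripper_width: 0.0159
t 7.55 tcp [ 607. -262.  109.] w 15.9 F [-0.8  0.5 -7.5] j6 2.55
turn [ 0.011  0.008 -0.011] then shift cm [ 4.9  -0.58 -0.24] | now-axes [ 4.89 -0.63 -0.28]
```

```bash
python3 -m inch '0 2.5 -.6 -.3 .011 .008 -.011;0 2.4 0 0 0 0 0;0 0 0 0 0 0 0;0 0 0 0 0 0 0'|tail -1; python3 p.py 613 -264 22 3.8; python3 - <<'E'
from plant import *;import cv2
c=capture("top");cv2.imwrite("pics/t2.png",cv2.resize(c["img"][140:260,270:430],(800,600)))
E
```

```text
gripper_width: 0.0158
t 7.95 tcp [ 610.8 -262.1   57.3] w 15.8 F [ 0.6 -0.3 -7.1] j6 2.56
turn [ 0.004  0.002 -0.003] then shift cm [ 3.53 -0.21 -0.21] | now-axes [ 3.53 -0.22 -0.21]
```

View pics/t2.png

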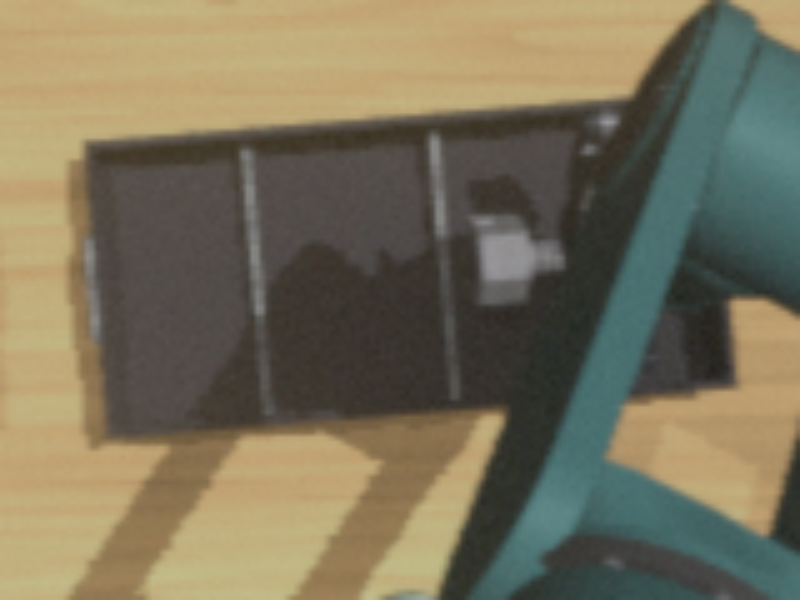

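The dumbbell's left head (crop x≈475) clears the rib (x≈440) and is centred in its bay. Lowering gently.

```bash
python3 -m inch '0 1.5 -.2 -.2 0 0 0;0 1.5 0 0 0 0 0;0 0 0 0 0 0 0;0 .2 0 0 0 0 0;0 0 0 0 0 0 0'; python3 -m inch '0 .2 0 0 0 0 0;0 0 0 0 0 0 0'
```

```text
time_s: 8.5
tcp_pos: [0.6137, -0.2639, 0.025]
tool_rot: [-1.261, 1.175, 1.263]
ft_force: [0.4, -0.2, -7.1]
gripper_width: 0.0156
time_s: 8.7
tcp_pos: [0.6141, -0.2642, 0.0234]
tool_rot: [-1.262, 1.175, 1.262]
ft_force: [-0.1, -0.2, -7.5]
gripper_width: 0.0158
```

```bash
for i in 1; do python3 -m inch '0 .1 0 0 0 0 0;0 0 0 0 0 0 0' | sed -n '2p;4p'; python3 -m inch '0 .1 0 0 0 0 0;0 0 0 0 0 0 0'| sed -n '2p;4p'; done
```

```text
tcp_pos: [0.6145, -0.2644, 0.0229]
ft_force: [-0.5, 0.2, -6.2]
tcp_pos: [0.6147, -0.2646, 0.0221]
ft_force: [-0.2, 0.3, -7.1]
```

```bash
python3 -m inch '0 .15 0 0 0 0 0;0 0 0 0 0 0 0' | sed -n '2p;4p'; python3 -m inch '0 .1 0 0 0 0 0;0 0 0 0 0 0 0'| sed -n '2p;4p'
```

```text
tcp_pos: [0.615, -0.2648, 0.0215]
ft_force: [0.9, -0.7, -7.0]
tcp_pos: [0.6152, -0.2649, 0.0214]
ft_force: [-0.0, -0.7, -6.3]
```

```bash
python3 -m inch '0 .15 0 0 0 0 0;0 0 0 0 0 0 0' | sed -n '2p;4p'; python3 -m inch '0 .15 0 0 0 0 0;0 0 0 0 0 0 0'| sed -n '2p;4p'; python3 p.py 613 -264 22 3.8
```

```text
tcp_pos: [0.6154, -0.2649, 0.0215]
ft_force: [0.1, -0.2, -7.7]
tcp_pos: [0.6155, -0.265, 0.0214]
ft_force: [0.2, -1.2, -7.0]
t 9.9 tcp [ 615.5 -265.    21.4] w 16.1 F [ 0.2 -1.2 -7. ] j6 2.56
turn [ 0.006 -0.003  0.003] then shift cm [-0.06  0.25  0.12] | now-axes [-0.06  0.24  0.12]
```

```bash
python3 -m inch '0 .3 0 0 0 0 0;0 0 0 0 0 0 0' | sed -n '2p;4p'; python3 -m inch '0 .3 0 0 0 0 0' | sed -n '2p;4p'
```

```text
tcp_pos: [0.6159, -0.2651, 0.0218]
ft_force: [0.3, 0.0, -6.5]
tcp_pos: [0.6163, -0.2654, 0.0211]
ft_force: [-11.6, 6.3, 37.6]
```

Firm contact at z≈21.4, which is the floor plus the grasp offset. Releasing.

```bash
python3 -m inch '0 -.1 0 0 0 0 0;0 0 0 0 0 0 0;.6 0 0 0 0 0 0;.6 0 0 0 0 0 0;.6 0 0 0 0 0 0;.6 0 0 0 0 0 0;.6 -2 0 0 0 0 0;.6 -4 0 0 0 0 0;.6 -4.5 0 0 0 0 0;.6 -4 0 0 0 0 0;.6 0 0 0 0 0 0'; python3 p.py 386 342 150 -1
```

```text
time_s: 11.3
tcp_pos: [0.6171, -0.2658, 0.1699]
tool_rot: [-1.268, 1.173, 1.255]
ft_force: [1.4, -0.7, 0.9]
gripper_width: 0.0515
t 11.3 tcp [ 617.1 -265.8  169.9] w 51.5 F [ 1.4 -0.7  0.9] j6 2.56
turn [ 0.089 -0.004  0.006] then shift cm [ 1.99 24.17 60.37] | now-axes [ 1.58 18.7  62.29]
```

```bash
python3 -m inch '.6 0 0 0 -.14 0 0;.6 0 0 0 -.14 0 0;.6 0 0 0 -.14 0 0;.6 0 0 0 -.14 0 0;.6 0 0 0 -.14 0 0;.6 0 0 0 -.14 0 0;.6 0 0 0 -.14 0 0;.6 0 0 0 -.14 0 0;.6 0 0 0 -.14 0 0;.6 0 0 0 -.14 0 0;.6 0 0 0 -.14 0 0'|tail -1;python3 -m inch '.6 0 0 0 -.14 0 0;1 0 0 0 -.14 0 0;1 0 0 0 -.14 0 0;1 0 0 0 -.14 0 0;1 0 0 0 -.14 0 0;1 0 0 0 -.14 0 0;1 0 0 0 -.14 0 0;1 0 0 0 -.14 0 0;1 0 0 0 -.14 0 0;1 0 0 0 -.14 0 0;1 0 0 0 -.11 0 0;1 0 0 0 0 0 0'|tail -1; python3 p.py 386 342 150 -1
```

```text
gripper_width: 0.0511
gripper_width: 0.0853
t 13.6 tcp [ 615.  -264.9  160.9] w 85.3 F [-0.5  0.2  0.3] j6 -0.62
turn [ 0.126  0.003 -0.003] then shift cm [  1.09 -23.95 -60.28] | now-axes [  0.86 -16.2  -62.81]
```

```bash
python3 -m inch '1 0 0 0 .126 0 0;1 0 -1.7 -4.3 0 0 0;1 0 -1.7 -4.3 0 0 0;1 0 -1.7 -4.3 0 0 0;1 0 -1.7 -4.3 0 0 0;1 0 -1.7 -4.3 0 0 0;1 0 -1.7 -4.3 0 0 0;1 0 -1.7 -4.3 0 0 0;1 0 -1.7 -4.3 0 0 0;1 0 -1.7 -4.3 0 0 0;1 0 -1.7 -4.3 0 0 0;1 0 0 0 0 0 0'|tail -1; python3 p.py 386 342 100 -1
python3 - <<'E'
from plant import *;import cv2
from h import *
c=capture("top");W=world(c);cv2.imwrite("pics/t3.png",cv2.resize(c["img"][140:260,270:430],(800,600)))
E
```

```text
gripper_width: 0.0856
t 14.8 tcp [459.8 184.4 155.2] w 85.6 F [ 1.2 -1.  -0.5] j6 0.32
turn [-0.054  0.003 -0.01 ] then shift cm [  5.52  -7.66 -15.62] | now-axes [  5.39  -8.54 -15.21]
```

View pics/t3.png

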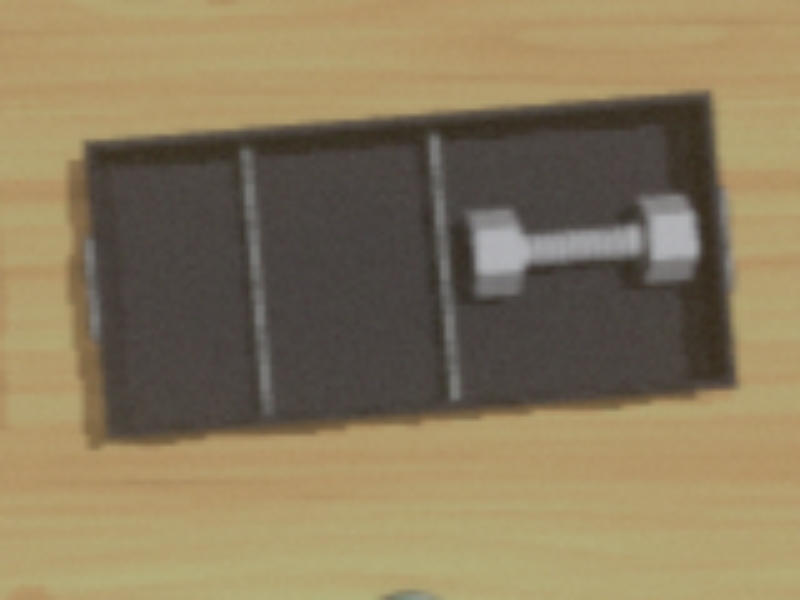

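The dumbbell lies flat and clear in the long bay (crop 470–695 between rib 440 and wall 720). On to the trainer.

```bash
python3 -m inch '1 0 -1.9 -3.9 -.054 .003 -.01;1 0 -1.9 -3.9 0 0 0;1 0 -1.9 -3.9 0 0 0;1 2 -1.9 -3.9 0 0 0;1 3.5 0 0 0 0 0;1 0 0 0 0 0 0;1 0 0 0 0 0 0'|tail -1; python3 p.py 386 342 45 -1
```

```text
gripper_width: 0.0857
t 15.55 tcp [397.5 342.1  99.8] w 85.7 F [-1.  -0.4  1.2] j6 0.62
turn [-0.019  0.    -0.01 ] then shift cm [ 5.48 -1.15  0.03] | now-axes [ 5.46 -1.2   0.05]
```

```bash
python3 -m inch '1 1 -1.2 0 -.019 0 -.01;1 4.2 0 0 0 0 0;1 0 0 0 0 0 0;1 0 0 0 0 0 0'|tail -1; python3 p.py 386 342 16 -1
```

```text
gripper_width: 0.0853
t 15.95 tcp [388.7 340.5  50.2] w 85.3 F [-0.  -0.3  0.2] j6 0.61
turn [-0.005 -0.003 -0.003] then shift cm [ 3.42 -0.28 -0.15] | now-axes [ 3.42 -0.29 -0.14]
```

```bash
python3 -m inch '1 2.5 -.3 -.1 0 0 0;1 1 0 0 0 0 0;1 0 0 0 0 0 0;1 .3 0 0 0 0 0;1 0 0 0 0 0 0'; python3 p.py 386 342 13 -1
```

```text
time_s: 16.45
tcp_pos: [0.3903, 0.343, 0.0186]
tool_rot: [1.238, 1.195, -1.215]
ft_force: [-0.1, -0.0, -0.3]
gripper_width: 0.0856
t 16.45 tcp [390.3 343.   18.6] w 85.6 F [-0.1 -0.  -0.3] j6 0.61
turn [-0.007 -0.008 -0.011] then shift cm [ 0.56 -0.42  0.11] | now-axes [ 0.56 -0.43  0.11]
```

```bash
python3 -m inch '1 .4 -.5 .1 0 -.008 -.011;1 .2 0 0 0 0 0;1 0 0 0 0 0 0'; python3 p.py 386 342 13 -1
```

```text
time_s: 16.75
tcp_pos: [0.3859, 0.3428, 0.0138]
tool_rot: [1.229, 1.197, -1.225]
ft_force: [-0.3, -0.1, 0.7]
gripper_width: 0.0854
t 16.75 tcp [385.9 342.8  13.8] w 85.4 F [-0.3 -0.1  0.7] j6 0.62
turn [-0.007 -0.001 -0.001] then shift cm [0.08 0.01 0.08] | now-axes [0.08 0.01 0.08]
```

```bash
python3 -m inch '0.5 0 0 0 0 0 0;0.5 0 0 0 0 0 0;0 0 0 0 0 0 0;0 0 0 0 0 0 0;0 0 0 0 0 0 0;0 0 0 0 0 0 0;0 0 0 0 0 0 0'; python3 -m inch '0 -2 0 0 0 0 0;0 -3 0 0 0 0 0;0 -4 0 0 0 0 0;0 -4 0 0 0 0 0;0 0 0 0 0 0 0'; python3 p.py 605 -143 150 3.8
python3 - <<'E'
from plant import *;import cv2
c=capture("side");cv2.imwrite("pics/s4.png",cv2.resize(c["img"][220:400,220:460],(800,600)))
E
```

```text
time_s: 17.45
tcp_pos: [0.3858, 0.3429, 0.0143]
tool_rot: [1.228, 1.198, -1.225]
ft_force: [0.1, -0.6, 1.7]
gripper_width: 0.0565
time_s: 17.95
tcp_pos: [0.3845, 0.3419, 0.1467]
tool_rot: [1.224, 1.199, -1.23]
ft_force: [0.7, 0.8, -1.2]
gripper_width: 0.0572
t 17.95 tcp [384.5 341.9 146.7] w 57.2 F [ 0.7  0.8 -1.2] j6 0.62
turn [-0.09   0.002  0.003] then shift cm [-0.33 18.78 49.84] | now-axes [-0.31 23.2  47.95]
```

View pics/s4.png

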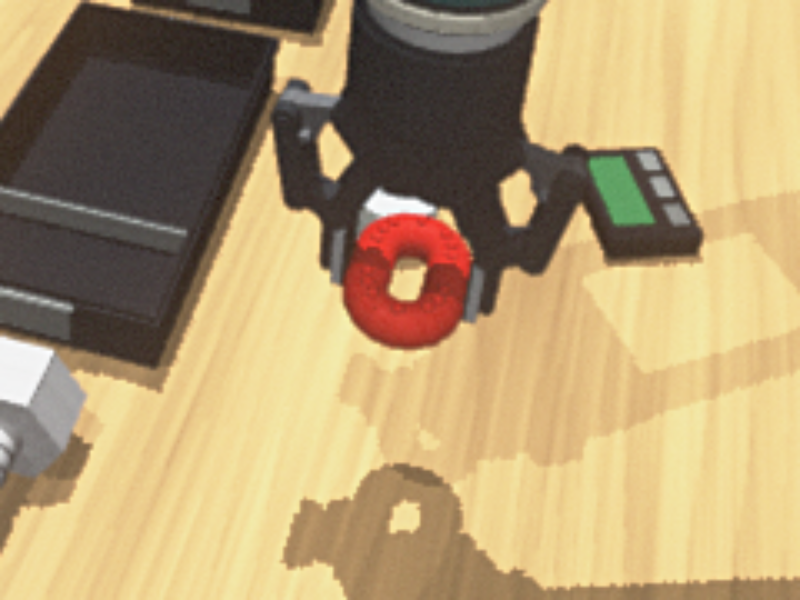

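The trainer is held level at mid-length (crop (408,280)). Carrying it to the middle bay.

```bash
python3 -m inch '0 0 0 0 -.09 0 0;0 0 1.6 4.3 0 0 0;0 0 1.6 4.3 0 0 0;0 0 1.6 4.3 0 0 0;0 0 1.6 4.3 0 0 0;0 0 1.6 4.3 0 0 0;0 0 1.6 4.3 0 0 0;0 0 1.6 4.3 0 0 0;0 0 1.6 4.3 0 0 0;0 0 1.6 4.3 0 0 0;0 0 1.6 4.3 0 0 0;0 0 0 0 0 0 0'|tail -1; python3 p.py 605 -142 100 3.8
```

```text
gripper_width: 0.0569
t 19.2 tcp [571.9 -92.2 127.4] w 56.9 F [ 1.1  0.2 -0.5] j6 -0.34
turn [0.01  0.002 0.026] then shift cm [2.74 2.98 5.19] | now-axes [2.67 3.   5.21]
```

```bash
python3 -m inch '0 0 1.6 2.6 .01 0 .026;0 1 1.5 2.6 0 0 0;0 1 0 0 0 0 0;0 0 0 0 0 0 0;0 0 0 0 0 0 0'|tail -1; python3 p.py 605 -142 45 3.8
```

```text
gripper_width: 0.057
t 19.7 tcp [ 601.3 -141.6   97.9] w 57.0 F [-0.   0.5 -0.7] j6 -0.4
turn [-0.004 -0.005  0.012] then shift cm [5.29 0.37 0.07] | now-axes [5.28 0.43 0.09]
```

```bash
python3 -m inch '0 2.6 .4 0 0 -.005 .012;0 2.6 0 0 0 0 0;0 1.5 0 0 0 0 0;0 0 0 0 0 0 0;0 0 0 0 0 0 0'|tail -1; python3 p.py 605 -142 17.5 3.8
python3 - <<'E'
from plant import *;import cv2
c=capture("top");cv2.imwrite("pics/t5.png",cv2.resize(c["img"][140:260,270:430],(800,600)))
E
```

```text
gripper_width: 0.0563
t 20.2 tcp [ 602.3 -135.2   30. ] w 56.3 F [ 0.2 -0.1 -1.1] j6 -0.4
turn [ 0.001 -0.001  0.002] then shift cm [1.25 0.22 0.7 ] | now-axes [1.25 0.22 0.7 ]
```

View pics/t5.png

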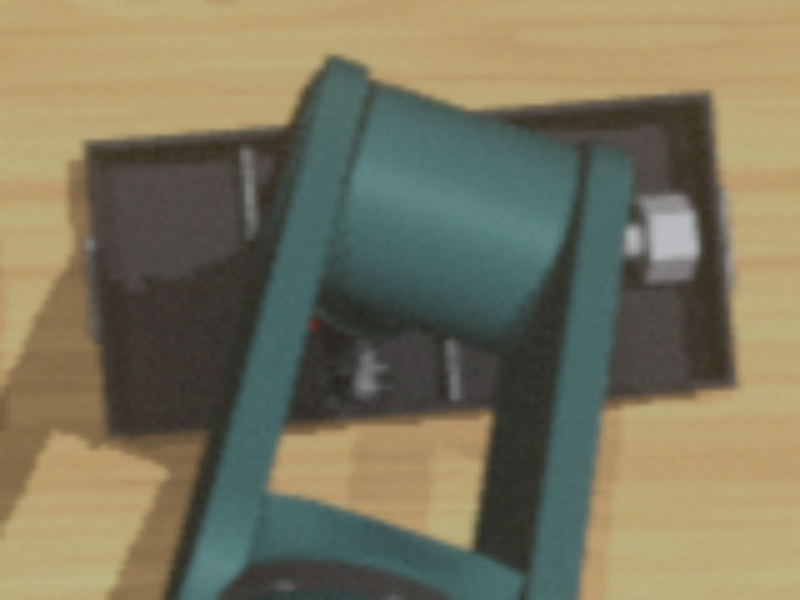

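The arm hides the trainer, with only a red edge at (313,325). The TCP has drifted 7 mm toward the rib, so I'll correct that before lowering.

```bash
python3 -m inch '0 0 .2 .7 0 0 0;0 0 0 0 0 0 0;0 .4 0 0 0 0 0;0 0 0 0 0 0 0'; python3 p.py 605 -142 17.5 3.8
```

```text
time_s: 20.65
tcp_pos: [0.6071, -0.143, 0.0293]
tool_rot: [1.16, 1.238, -1.157]
ft_force: [0.2, -0.9, -0.7]
gripper_width: 0.0568
t 20.65 tcp [ 607.1 -143.    29.3] w 56.8 F [ 0.2 -0.9 -0.7] j6 -0.41
turn [ 0.001  0.001 -0.003] then shift cm [ 1.18 -0.2  -0.12] | now-axes [ 1.18 -0.2  -0.12]
```

```bash
python3 -m inch '0 .6 -.1 0 0 0 0;0 .3 0 0 0 0 0;0 0 0 0 0 0 0'|sed -n '2p;4p'; python3 -m inch '0 .3 0 0 0 0 0;0 0 0 0 0 0 0'|sed -n '2p;4p'
```

```text
tcp_pos: [0.6061, -0.1433, 0.0198]
ft_force: [0.1, -0.5, -0.2]
tcp_pos: [0.6065, -0.1434, 0.0174]
ft_force: [-0.1, -0.3, 0.2]
```

```bash
python3 p.py 605 -142 17.5 3.8
```

```text
t 21.15 tcp [ 606.5 -143.4   17.4] w 56.7 F [-0.1 -0.3  0.2] j6 -0.41
turn [ 0.001  0.001 -0.004] then shift cm [-0.01 -0.14 -0.15] | now-axes [-0.01 -0.14 -0.15]
```

```bash
python3 -m inch '0 .2 0 0 0 0 0'|sed -n '2p;4p'; python3 -m inch '0 .2 0 0 0 0 0'|sed -n '2p;4p'
```

```text
tcp_pos: [0.6065, -0.1435, 0.0172]
ft_force: [-7.6, 2.2, 34.1]
tcp_pos: [0.6065, -0.1435, 0.0173]
ft_force: [-5.1, 1.8, 22.6]
```

```bash
python3 -m inch '0 -.1 0 0 0 0 0;.85 0 0 0 0 0 0;.85 0 0 0 0 0 0;.85 0 0 0 0 0 0;.85 -1 0 0 0 0 0;1 -4 0 0 0 0 0;1 -4 0 0 0 0 0;1 -3 0 0 0 0 0;1 0 0 0 0 0 0'; python3 p.py 417 168 130 3.8
```

```text
time_s: 22.25
tcp_pos: [0.6052, -0.143, 0.1423]
tool_rot: [1.159, 1.24, -1.159]
ft_force: [0.4, 0.2, 0.7]
gripper_width: 0.0851
t 22.25 tcp [ 605.2 -143.   142.3] w 85.1 F [0.4 0.2 0.7] j6 -0.41
turn [ 0.001  0.    -0.   ] then shift cm [  1.23 -16.72 -32.27] | now-axes [  1.22 -16.68 -32.3 ]
```

```bash
python3 -m inch '1 0 -2.1 -4 0 0 0;1 0 -2.1 -4 0 0 0;1 0 -2.1 -4 0 0 0;1 0 -2.1 -4 0 0 0;1 0 -2.1 -4 0 0 0;1 0 -2.1 -4 0 0 0;1 0 -2.1 -4 0 0 0;1 0 -2.1 -4 0 0 0;1 0 0 0 0 0 0;1 0 0 0 0 0 0'|tail -1; python3 p.py 417 168 60 3.8
python3 - <<'E'
from plant import *;import cv2
c=capture("top");cv2.imwrite("pics/t6.png",cv2.resize(c["img"][140:260,270:430],(800,600)))
E
```

```text
gripper_width: 0.0855
t 23.25 tcp [408.6 172.9 139.1] w 85.5 F [0.6 0.7 0.1] j6 0.19
turn [-0.001  0.003 -0.003] then shift cm [7.91 0.81 0.55] | now-axes [7.91 0.79 0.52]
```

View pics/t6.png

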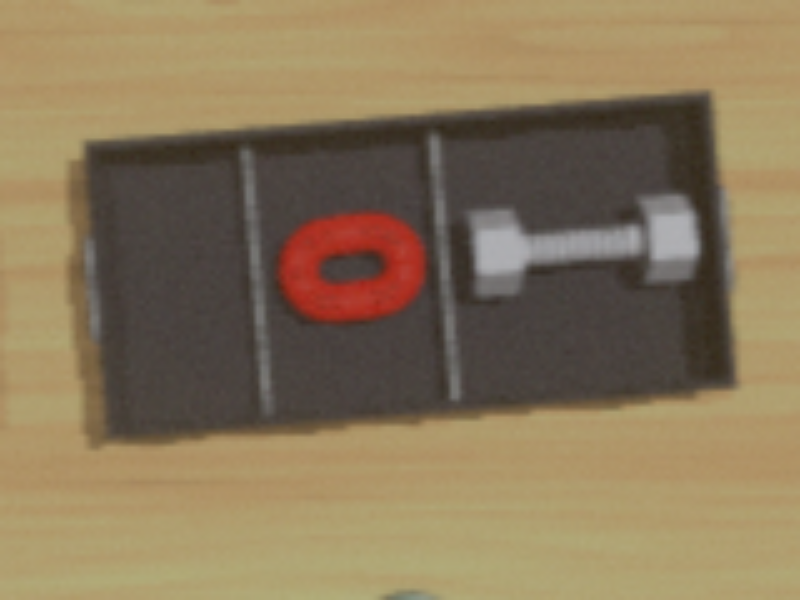

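The trainer lies flat in the middle bay (crop 278–428 between ribs 255 and 443). Next is the pot.

```bash
python3 -m inch '1 2 .8 .5 0 0 0;1 3 0 0 0 0 0;1 2.2 0 0 0 0 0;1 0 0 0 0 0 0;1 0 0 0 0 0 0'|tail -1; python3 p.py 417 168 18 3.8
```

```text
gripper_width: 0.0857
t 23.8 tcp [423.3 163.1  65.6] w 85.7 F [-0.1 -0.7  0.7] j6 0.17
turn [-0.01   0.003 -0.007] then shift cm [ 4.76 -0.6  -0.53] | now-axes [ 4.75 -0.64 -0.54]
```

```bash
python3 -m inch '1 0 -.5 -.5 -.01 0 -.007;1 0 0 0 0 0 0;1 2 0 0 0 0 0;1 2 0 0 0 0 0;1 0 0 0 0 0 0;1 0 0 0 0 0 0'|tail -1; python3 p.py 417 168 18 3.8
```

```text
gripper_width: 0.0849
t 24.4 tcp [422.9 168.5  30.2] w 84.9 F [ 0.5 -0.3 -0.5] j6 0.17
turn [-0.     0.002 -0.01 ] then shift cm [ 1.22 -0.59  0.01] | now-axes [ 1.21 -0.6   0.  ]
```

```bash
python3 -m inch '1 .2 -.6 0 0 0 -.01;1 .8 0 0 0 0 0;1 0 0 0 0 0 0'|tail -1; python3 p.py 417 168 18 3.8;python3 -m inch '0.5 0 0 0 0 0 0;0.5 0 0 0 0 0 0;0 0 0 0 0 0 0;0 0 0 0 0 0 0;0 0 0 0 0 0 0;0 0 0 0 0 0 0;0 0 0 0 0 0 0'; python3 p.py 417 168 18 3.8
```

```text
gripper_width: 0.0857
t 24.7 tcp [417.8 168.6  21.9] w 85.7 F [-0.2 -0.7 -0.6] j6 0.17
turn [ 0.     0.001 -0.003] then shift cm [ 0.39 -0.08  0.05] | now-axes [ 0.39 -0.08  0.05]
time_s: 25.4
tcp_pos: [0.4179, 0.1686, 0.0227]
tool_rot: [1.161, 1.237, -1.158]
ft_force: [0.1, -0.6, -1.5]
gripper_width: 0.0539
t 25.4 tcp [417.9 168.6  22.7] w 53.9 F [ 0.1 -0.6 -1.5] j6 0.17
turn [ 0.     0.001 -0.003] then shift cm [ 0.47 -0.09  0.05] | now-axes [ 0.47 -0.09  0.05]
```

```bash
python3 -m inch '0 -2 0 0 0 0 0;0 -3 0 0 0 0 0;0 -4 0 0 0 0 0;0 -2 0 0 0 0 0;0 0 0 0 0 0 0'|tail -1; python3 p.py 599 -51 120 3.8
```

```text
gripper_width: 0.054
t 25.9 tcp [416.3 168.3 134.9] w 54.0 F [ 1.   0.4 -1.2] j6 0.17
turn [0.    0.002 0.001] then shift cm [ 1.49 16.78 23.09] | now-axes [ 1.51 16.78 23.09]
```

```bash
python3 -m inch '0 0 2.7 3.7 0 0 0;0 0 2.7 3.7 0 0 0;0 0 2.7 3.7 0 0 0;0 0 2.7 3.7 0 0 0;0 0 2.7 3.7 0 0 0;0 0 2.7 3.7 0 0 0;0 0 0 0 0 0 0;0 0 0 0 0 0 0'|tail -1; python3 p.py 599 -51 70 3.8
```

```text
gripper_width: 0.0538
t 26.7 tcp [594.8 -49.9 123.9] w 53.8 F [-0.2  0.6 -2. ] j6 -0.27
turn [ 0.003 -0.     0.01 ] then shift cm [5.39 0.41 0.13] | now-axes [5.39 0.46 0.14]
```

```bash
python3 -m inch '0 0 .4 .1 0 0 .01;0 0 0 0 0 0 0;0 2.5 0 0 0 0 0;0 2.5 0 0 0 0 0;0 0 0 0 0 0 0;0 0 0 0 0 0 0'|tail -1; python3 p.py 599 -51 26 3.8
```

```text
gripper_width: 0.0542
t 27.3 tcp [594.8 -45.5  71.3] w 54.2 F [ 0.2  0.3 -0.2] j6 -0.27
turn [ 0.008 -0.002  0.003] then shift cm [4.53 0.38 0.58] | now-axes [4.53 0.39 0.59]
```

```bash
python3 -m inch '0 0 .4 .6 .008 0 0;0 0 0 0 0 0 0;0 2 0 0 0 0 0;0 0 0 0 0 0 0;0 0 0 0 0 0 0'|tail -1; python3 p.py 599 -51 26 3.8
```

```text
gripper_width: 0.0536
t 27.8 tcp [603.  -51.5  56.5] w 53.6 F [ 0.   0.2 -0.9] j6 -0.27
turn [ 0.001  0.    -0.005] then shift cm [ 3.05 -0.39 -0.08] | now-axes [ 3.05 -0.41 -0.08]
```

```bash
python3 -m inch '0 1.5 -.2 0 0 0 0;0 1 0 0 0 0 0;0 0 0 0 0 0 0;0 .2 0 0 0 0 0;0 0 0 0 0 0 0'|sed -n '2p;4p'; python3 p.py 599 -51 26 3.8
```

```text
tcp_pos: [0.6041, -0.0523, 0.0329]
ft_force: [0.1, 0.0, -0.2]
t 28.3 tcp [604.1 -52.3  32.9] w 54.4 F [ 0.1  0.  -0.2] j6 -0.27
turn [ 0.001  0.002 -0.01 ] then shift cm [ 0.69 -0.5  -0.17] | now-axes [ 0.68 -0.5  -0.17]
```

```bash
python3 -m inch '0 .5 -.2 -.1 0 0 0;0 0 0 0 0 0 0'|sed -n '2p;4p'; python3 -m inch '0 .3 0 0 0 0 0;0 0 0 0 0 0 0'|sed -n '2p;4p';python3 -m inch '0 .3 0 0 0 0 0'|sed -n '2p;4p'
```

```text
tcp_pos: [0.6025, -0.0515, 0.0283]
ft_force: [-0.5, 0.2, -1.8]
tcp_pos: [0.6032, -0.0516, 0.0259]
ft_force: [-0.5, 0.1, -0.8]
tcp_pos: [0.6034, -0.0516, 0.0254]
ft_force: [-11.3, 1.2, 52.0]
```

```bash
python3 -m inch '0 -.1 0 0 0 0 0;0 0 0 0 0 0 0;.85 0 0 0 0 0 0;.85 0 0 0 0 0 0;.85 0 0 0 0 0 0;.85 -1 0 0 0 0 0;1 -4 0 0 0 0 0;1 -4 0 0 0 0 0;1 -3 0 0 .061 0 0;1 0 0 0 0 0 0'; python3 p.py 367 -332 140 7.3
```

```text
time_s: 29.8
tcp_pos: [0.6012, -0.0514, 0.1514]
tool_rot: [1.21, 1.202, -1.199]
ft_force: [0.6, -0.8, -0.3]
gripper_width: 0.0854
t 29.8 tcp [601.2 -51.4 151.4] w 85.4 F [ 0.6 -0.8 -0.3] j6 -0.2
turn [-0.123  0.002 -0.011] then shift cm [  1.14 -26.79  24.86] | now-axes [  0.92 -23.54  27.97]
```

```bash
python3 -m inch '1 0 0 0 -.123 0 -.011;1 0 -3.3 3.1 0 0 0;1 0 -3.3 3.1 0 0 0;1 0 -3.3 3.1 0 0 0;1 0 -3.3 3.1 0 0 0;1 0 -3.3 3.1 0 0 0;1 0 -3.3 3.1 0 0 0;1 0 -3.3 3.1 0 0 0;1 0 -3.3 3.1 0 0 0;1 0 0 0 0 0 0;1 0 0 0 0 0 0'|tail -1; python3 p.py 367 -332 90 7.3
python3 - <<'E'
from plant import *;import cv2
c=capture("top");cv2.imwrite("pics/t7.png",cv2.resize(c["img"][140:320,250:490],(800,600)))
E
```

```text
gripper_width: 0.0853
t 30.9 tcp [ 365.4 -341.1  150.1] w 85.3 F [0.9 0.7 0.9] j6 -1.03
turn [ 0.015  0.001 -0.003] then shift cm [ 6.01  0.27 -0.88] | now-axes [ 6.01  0.27 -0.89]
```

View pics/t7.png

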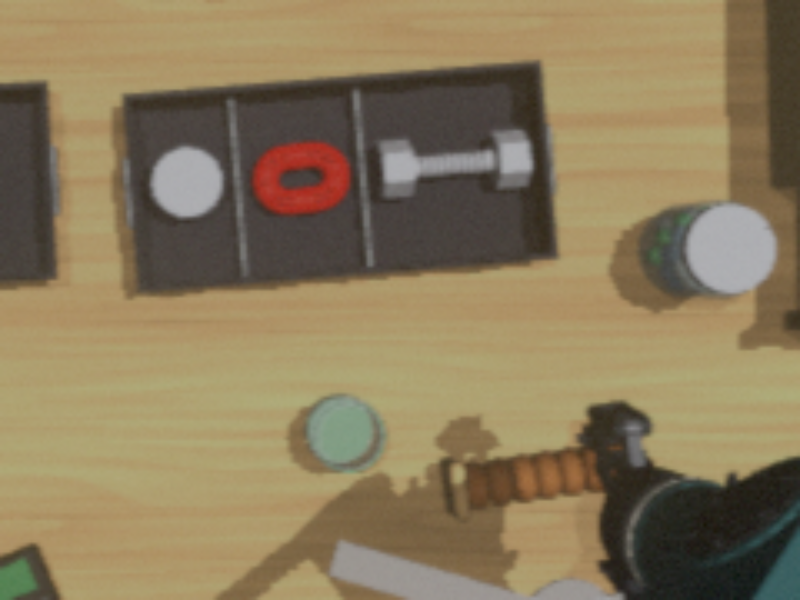

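The hand kit is complete: pot (186,182), trainer and dumbbell are each flat in their own bay. The gripper is over the roller.

```bash
python3 -m inch '.85 0 .2 -.8 .015 0 0;.85 0 0 0 0 0 0;.85 3 0 0 0 0 0;.85 3 0 0 0 0 0;.85 0 0 0 0 0 0;.85 0 0 0 0 0 0'|tail -1; python3 p.py 367 -332 20 7.3
```

```text
gripper_width: 0.0725
t 31.55 tcp [ 371.8 -326.5   89.8] w 72.5 F [ 0.3  0.6 -0.1] j6 -1.0
turn [ 0.011  0.002 -0.005] then shift cm [ 6.98 -0.54  0.49] | now-axes [ 6.98 -0.58  0.46]
```

```bash
python3 -m inch '.85 0 -.5 .4 .011 0 0;.85 0 0 0 0 0 0;.85 2.5 0 0 0 0 0;.85 1.5 0 0 0 0 0;.85 0 0 0 0 0 0;.85 0 0 0 0 0 0'|tail -1; python3 p.py 367 -332 20 7.3
```

```text
gripper_width: 0.0725
t 32.15 tcp [ 371.2 -335.2   55.5] w 72.5 F [-0.2 -0.1 -0.6] j6 -1.01
turn [ 0.     0.012 -0.011] then shift cm [ 3.55 -0.37 -0.37] | now-axes [ 3.54 -0.41 -0.42]
```

```bash
python3 -m inch '.85 .5 -.4 -.4 0 .012 -.011;.85 2 0 0 0 0 0;.85 0 0 0 0 0 0;.85 .7 0 0 0 0 0;.85 0 0 0 0 0 0'|tail -1; python3 p.py 367 -332 20 7.3
```

```text
gripper_width: 0.0728
t 32.65 tcp [ 367.7 -333.7   26.3] w 72.8 F [0.3 0.6 0. ] j6 -1.0
turn [-0.     0.004 -0.002] then shift cm [ 0.63 -0.05 -0.18] | now-axes [ 0.63 -0.05 -0.18]
```

```bash
python3 -m inch '.85 .5 0 -.2 0 0 0;.85 0 0 0 0 0 0;0.5 0 0 0 0 0 0;0 0 0 0 0 0 0;0 0 0 0 0 0 0;0 0 0 0 0 0 0;0 0 0 0 0 0 0;0 0 0 0 0 0 0;0 0 0 0 0 0 0'; python3 p.py 367 -332 20 7.3;python3 -m inch '0 -2 0 0 0 0 0;0 -3 0 0 0 0 0;0 -4 0 0 0 0 0;0 -3 0 0 0 0 0;0 0 0 0 0 0 0;0 0 0 0 0 0 0'; python3 p.py 604 151 160 2.1
```

```text
time_s: 33.55
tcp_pos: [0.3678, -0.3319, 0.0224]
tool_rot: [1.113, 1.261, -1.115]
ft_force: [-0.7, 0.6, -0.1]
gripper_width: 0.0365
t 33.55 tcp [ 367.8 -331.9   22.4] w 36.5 F [-0.7  0.6 -0.1] j6 -1.0
turn [-0.     0.005 -0.002] then shift cm [ 0.24 -0.08 -0.  ] | now-axes [ 0.24 -0.08 -0.  ]
time_s: 34.15
tcp_pos: [0.3663, -0.33, 0.1447]
tool_rot: [1.114, 1.266, -1.116]
ft_force: [-1.0, -0.7, -1.9]
gripper_width: 0.0362
t 34.15 tcp [ 366.3 -330.   144.7] w 36.2 F [-1.  -0.7 -1.9] j6 -1.0
turn [0.09  0.001 0.   ] then shift cm [ -1.53  25.52 -47.19] | now-axes [ -1.58  29.68 -44.69]
```

```bash
python3 -m inch '0 0 0 0 .09 0 0;0 0 2.2 -4.1 0 0 0;0 0 2.2 -4.1 0 0 0;0 0 2.2 -4.1 0 0 0;0 0 2.2 -4.1 0 0 0;0 0 2.2 -4.1 0 0 0;0 0 2.2 -4.1 0 0 0;0 0 2.2 -4.1 0 0 0;0 0 2.2 -4.1 0 0 0;0 0 2.2 -4.1 0 0 0;0 0 2.2 -4.1 0 0 0;0 0 0 0 0 0 0'|tail -1; python3 p.py 604 151 100 2.1
```

```text
gripper_width: 0.0363
t 35.35 tcp [573.1 102.8 124.1] w 36.3 F [-0.4 -0.4 -2.3] j6 0.03
turn [-0.011 -0.005  0.022] then shift cm [ 2.41  3.26 -4.7 ] | now-axes [ 2.36  3.26 -4.73]
```

```bash
python3 -m inch '0 0 1.6 -2.3 -.011 -.005 .022;0 0 1.6 -2.3 0 0 0;0 0 0 0 0 0 0;0 2 0 0 0 0 0;0 0 0 0 0 0 0;0 0 0 0 0 0 0'|tail -1; python3 p.py 604 151 60 2.1
python3 - <<'E'
from plant import *;import cv2
c=capture("side");cv2.imwrite("pics/s8.png",cv2.resize(c["img"][100:340,130:450],(800,600)))
E
```

```text
gripper_width: 0.0367
t 35.95 tcp [597.  149.9  92.3] w 36.7 F [-0.5 -0.8 -1.7] j6 0.1
turn [0.004 0.003 0.018] then shift cm [ 3.23  0.71 -0.08] | now-axes [ 3.22  0.76 -0.09]
```

View pics/s8.png

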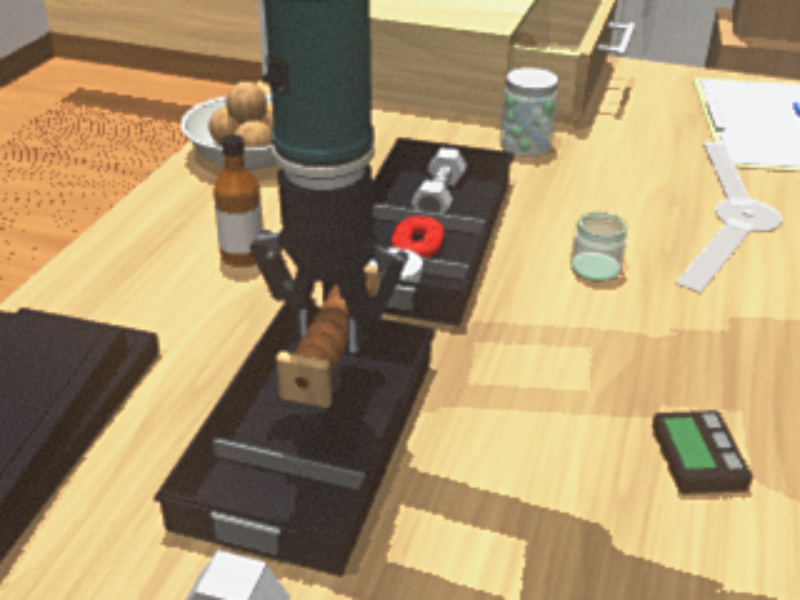

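The roller hangs level over the long bay of box_two (near cheek at (305,378), rib at (290,462)). Lowering.

```bash
python3 -m inch '0 0 .6 0 0 0 .018;0 0 0 0 0 0 0;0 2.3 0 0 0 0 0;0 0 0 0 0 0 0;0 0 0 0 0 0 0'|tail -1; python3 p.py 604 151 25.5 2.1
```

```text
gripper_width: 0.0361
t 36.5 tcp [604.7 148.3  71.9] w 36.1 F [-0.3  0.9 -1.5] j6 0.1
turn [ 0.002  0.003 -0.006] then shift cm [ 4.64 -0.06 -0.27] | now-axes [ 4.64 -0.08 -0.29]
```

```bash
python3 -m inch '0 0 0 -.3 0 0 0;0 0 0 0 0 0 0;0 2 0 0 0 0 0;0 0 0 0 0 0 0;0 1 0 0 0 0 0;0 0 0 0 0 0 0'|sed -n '2p;4p'; python3 p.py 604 151 25.5 2.1
```

```text
tcp_pos: [0.6078, 0.1522, 0.0461]
ft_force: [-0.8, 1.1, -1.8]
t 37.1 tcp [607.8 152.2  46.1] w 36.2 F [-0.8  1.1 -1.8] j6 0.1
turn [ 0.002  0.002 -0.013] then shift cm [ 2.06 -0.38  0.11] | now-axes [ 2.06 -0.41  0.1 ]
```

```bash
python3 -m inch '0 1 -.3 .1 0 0 -.013;0 .6 0 0 0 0 0;0 0 0 0 0 0 0'|sed -n '2p;4p'; python3 -m inch '0 .3 0 0 0 0 0;0 0 0 0 0 0 0'|sed -n '2p;4p';python3 p.py 604 151 25.5 2.1
```

```text
tcp_pos: [0.6055, 0.1511, 0.0297]
ft_force: [-0.2, -1.1, -1.6]
tcp_pos: [0.6054, 0.151, 0.0263]
ft_force: [-0.2, 0.1, -1.4]
t 37.6 tcp [605.4 151.   26.3] w 36.1 F [-0.2  0.1 -1.4] j6 0.1
turn [0.002 0.002 0.   ] then shift cm [ 0.08 -0.14 -0.  ] | now-axes [ 0.08 -0.14 -0.  ]
```

```bash
python3 -m inch '0 .2 0 0 0 0 0'|sed -n '2p;4p'; python3 -m inch '0 .2 0 0 0 0 0'|sed -n '2p;4p'
```

```text
tcp_pos: [0.6058, 0.1511, 0.0253]
ft_force: [-5.9, -0.0, 27.2]
tcp_pos: [0.6058, 0.1511, 0.0253]
ft_force: [-7.7, -1.5, 23.7]
```

Contact. Releasing and heading for the jar at (403.5,-172).

```bash
python3 -m inch '0 -.1 0 0 0 0 0;.7 0 0 0 0 0 0;.7 0 0 0 0 0 0;.7 0 0 0 0 0 0;.7 -1 0 0 0 0 0;1 -4 0 0 0 0 0;1 -4 0 0 0 0 0;1 -4 0 0 0 0 0;1 -2 0 0 0 0 0;1 0 0 0 0 0 0'; python3 p.py 403.5 -172 170 2.1
```

```text
time_s: 38.8
tcp_pos: [0.6062, 0.1515, 0.1848]
tool_rot: [1.18, 1.224, -1.18]
ft_force: [0.1, -0.3, -0.5]
gripper_width: 0.0854
t 38.8 tcp [606.2 151.5 184.8] w 85.4 F [ 0.1 -0.3 -0.5] j6 0.1
turn [ 0.002  0.002 -0.002] then shift cm [  1.48 -21.44  31.59] | now-axes [  1.5  -21.51  31.54]
```

```bash
python3 -m inch '1 0 -2.6 3.9 0 0 0;1 0 -2.6 3.9 0 0 0;1 0 -2.6 3.9 0 0 0;1 0 -2.6 3.9 0 0 0;1 0 -2.6 3.9 0 0 0;1 0 -2.6 3.9 0 0 0;1 0 -2.6 3.9 0 0 0;1 0 -2.6 3.9 0 0 0;1 0 0 0 0 0 0;1 0 0 0 0 0 0'|tail -1; python3 p.py 403.5 -172 110 2.1
```

```text
gripper_width: 0.0854
t 39.8 tcp [ 401.6 -177.1  178.3] w 85.4 F [-0.1 -0.6 -0.4] j6 -0.62
turn [ 0.003 -0.002 -0.   ] then shift cm [ 6.83  0.21 -0.5 ] | now-axes [ 6.83  0.21 -0.49]
```

```bash
python3 -m inch '1 0 .2 -.4 0 0 0;1 0 0 0 0 0 0;1 3 0 0 0 0 0;1 4 0 0 0 0 0;1 0 0 0 0 0 0;1 0 0 0 0 0 0'|tail -1; python3 p.py 403.5 -172 28 2.1
python3 - <<'E'
from plant import *;import cv2
c=capture("side");cv2.imwrite("pics/s9.png",cv2.resize(c["img"][120:240,300:460],(800,600)))
c=capture("top");cv2.imwrite("pics/t9.png",cv2.resize(c["img"][140:320,140:380],(800,600)))
E
```

```text
gripper_width: 0.0856
t 40.4 tcp [ 408.4 -167.1  107.1] w 85.6 F [ 0.5 -0.3  0.7] j6 -0.6
turn [ 0.014 -0.002 -0.003] then shift cm [ 7.91 -0.51  0.47] | now-axes [ 7.91 -0.54  0.48]
```

View pics/s9.png

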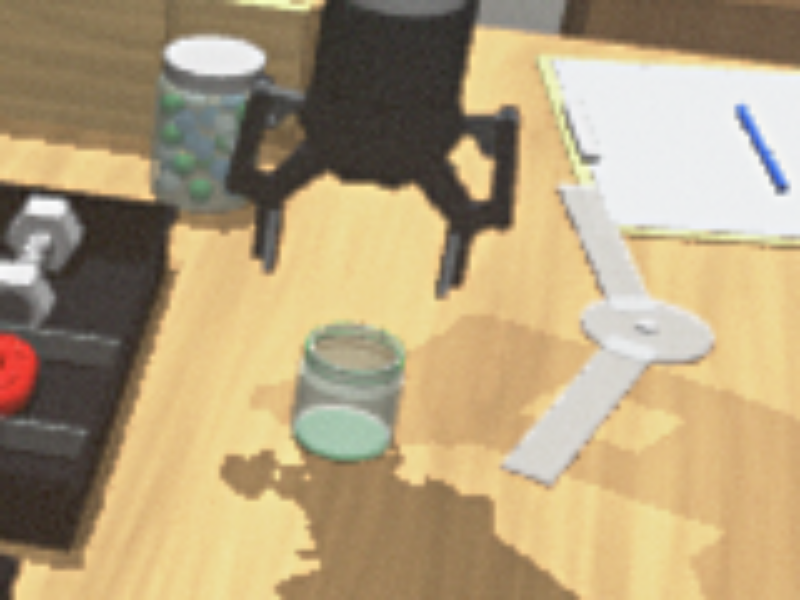

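View pics/t9.png

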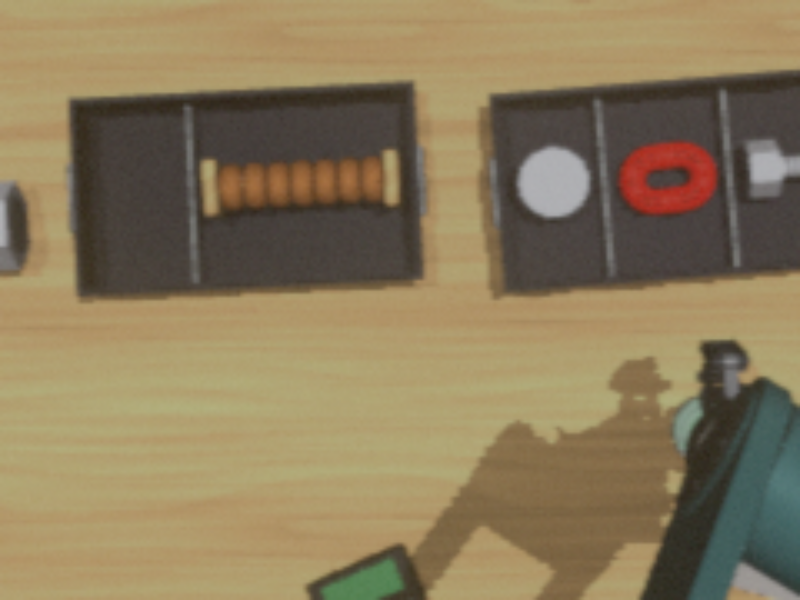

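The roller is seated flat between rib and wall (t9, 203–398). The jaws stand over the upright jar (s9, (350,390)).

```bash
python3 -m inch '1 0 -.5 .4 .014 0 0;1 0 0 0 0 0 0;1 2 0 0 0 0 0;1 0 0 0 0 0 0;1 0 0 0 0 0 0'|tail -1; python3 p.py 403.5 -172 23 2.1
```

```text
gripper_width: 0.0855
t 41.0 tcp [ 406.9 -174.4   93. ] w 85.5 F [-0.2 -0.8  0.4] j6 -0.6
turn [-0.002  0.005 -0.013] then shift cm [ 7.   -0.34 -0.25] | now-axes [ 6.99 -0.43 -0.29]
```

```bash
python3 -m inch '1 0 -.4 -.2 0 .005 -.013;1 0 0 0 0 0 0;1 2 0 0 0 0 0;1 0 0 0 0 0 0;1 0 0 0 0 0 0'|sed -n '2p;4p'; python3 p.py 403.5 -172 23 2.1
```

```text
tcp_pos: [0.4042, -0.1737, 0.0758]
ft_force: [0.7, 0.4, -0.5]
t 41.5 tcp [ 404.2 -173.7   75.8] w 85.4 F [ 0.7  0.4 -0.5] j6 -0.6
turn [-0.002  0.003 -0.003] then shift cm [ 5.28 -0.06 -0.17] | now-axes [ 5.28 -0.08 -0.18]
```

```bash
python3 -m inch '1 2 0 -.1 0 0 0;1 1 0 0 0 0 0;1 0 0 0 0 0 0;1 1.5 0 0 0 0 0;1 0 0 0 0 0 0'|sed -n '2p;4p'; python3 p.py 403.5 -172 23 2.1
```

```text
tcp_pos: [0.4065, -0.1741, 0.033]
ft_force: [-0.9, 1.0, -0.6]
t 42.0 tcp [ 406.5 -174.1   33. ] w 85.5 F [-0.9  1.  -0.6] j6 -0.59
turn [-0.002  0.005 -0.006] then shift cm [ 1.   -0.29 -0.22] | now-axes [ 0.99 -0.3  -0.22]
```

```bash
python3 -m inch '1 .5 -.3 -.2 0 .005 -.006;1 .4 0 0 0 0 0;1 0 0 0 0 0 0;.5 0 0 0 0 0 0;.5 0 0 0 0 0 0;0 0 0 0 0 0 0;0 0 0 0 0 0 0;0 0 0 0 0 0 0;0 0 0 0 0 0 0'; python3 p.py 403.5 -172 23 2.1; python3 -m inch '0 -2 0 0 0 0 0;0 -3 0 0 0 0 0;0 -4 0 0 0 0 0;0 -4 0 0 0 0 0;0 0 0 0 0 0 0;0 0 0 0 0 0 0';python3 p.py 599 285 160 2.1
```

```text
time_s: 42.9
tcp_pos: [0.4042, -0.1726, 0.0262]
tool_rot: [1.183, 1.223, -1.183]
ft_force: [0.2, -0.1, -1.2]
gripper_width: 0.0589
t 42.9 tcp [ 404.2 -172.6   26.2] w 58.9 F [ 0.2 -0.1 -1.2] j6 -0.6
turn [-0.002  0.001 -0.002] then shift cm [ 0.32 -0.07 -0.07] | now-axes [ 0.32 -0.07 -0.07]
time_s: 43.5
tcp_pos: [0.4026, -0.1717, 0.1593]
tool_rot: [1.184, 1.228, -1.184]
ft_force: [-0.2, -0.2, -2.3]
gripper_width: 0.059
t 43.5 tcp [ 402.6 -171.7  159.3] w 59.0 F [-0.2 -0.2 -2.3] j6 -0.6
turn [-0.002 -0.001  0.002] then shift cm [ -0.07  21.3  -44.92] | now-axes [ -0.05  21.21 -44.96]
```

```bash
python3 -m inch '0 0 1.9 -4 0 0 0;0 0 1.9 -4 0 0 0;0 0 1.9 -4 0 0 0;0 0 1.9 -4 0 0 0;0 0 1.9 -4 0 0 0;0 0 1.9 -4 0 0 0;0 0 1.9 -4 0 0 0;0 0 1.9 -4 0 0 0;0 0 1.9 -4 0 0 0;0 0 1.9 -4 0 0 0;0 0 0 0 0 0 0;0 0 0 0 0 0 0'|tail -1; python3 p.py 599 285 110 2.1
```

```text
gripper_width: 0.0587
t 44.7 tcp [577.1 248.3 135.2] w 58.7 F [-1.3 -0.8 -1.8] j6 0.26
turn [-0.008  0.002  0.029] then shift cm [ 2.52  2.32 -3.59] | now-axes [ 2.44  2.37 -3.61]
```

```bash
python3 -m inch '0 0 1.2 -1.8 0 0 .029;0 0 1.2 -1.8 0 0 0;0 0 0 0 0 0 0;0 2.5 0 0 0 0 0;0 0 0 0 0 0 0;0 0 0 0 0 0 0'|tail -1; python3 p.py 599 285 75 2.1
```

```text
gripper_width: 0.0586
t 45.3 tcp [597.8 282.2 104.7] w 58.6 F [ 0.6  0.2 -1.3] j6 0.32
turn [-0.013  0.005  0.004] then shift cm [ 2.97  0.13 -0.28] | now-axes [ 2.97  0.14 -0.29]
```

```bash
python3 -m inch '0 0 .1 -.3 -.01 0 0;0 0 0 0 0 0 0;0 2.8 0 0 0 0 0;0 0 0 0 0 0 0;0 0 0 0 0 0 0'|tail -1; python3 p.py 599 285 29.3 2.1
python3 - <<'E'
from plant import *;import cv2
c=capture("side");cv2.imwrite("pics/s10.png",cv2.resize(c["img"][200:350,170:370],(800,600)))
E
```

```text
gripper_width: 0.0589
t 45.8 tcp [600.9 284.7  81.1] w 58.9 F [ 0.1 -0.2 -1.9] j6 0.31
turn [-0.003  0.003 -0.002] then shift cm [ 5.18 -0.19 -0.04] | now-axes [ 5.18 -0.2  -0.05]
```

View pics/s10.png

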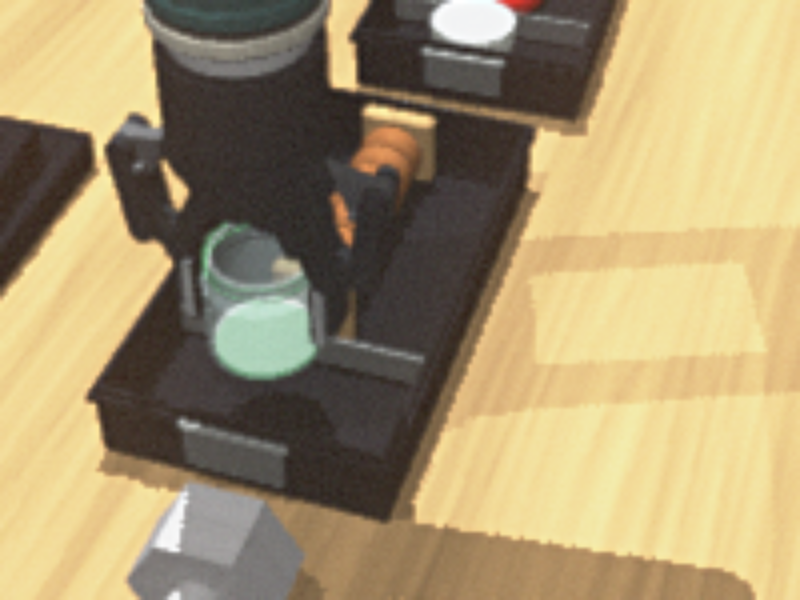

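The jar hangs upright above the short bay (crop (262,310)). Lowering.

```bash
python3 -m inch '0 1.5 -.1 0 0 0 0;0 1.5 0 0 0 0 0;0 0 0 0 0 0 0;0 .5 0 0 0 0 0;0 0 0 0 0 0 0'|sed -n '2p;4p'; python3 p.py 599 285 29.3 2.1
```

```text
tcp_pos: [0.6002, 0.2847, 0.0448]
ft_force: [0.3, -0.5, -1.1]
t 46.35 tcp [600.2 284.7  44.8] w 58.7 F [ 0.3 -0.5 -1.1] j6 0.31
turn [-0.003  0.003 -0.003] then shift cm [ 1.55 -0.12 -0.04] | now-axes [ 1.55 -0.12 -0.04]
```

```bash
python3 -m inch '0 .8 0 0 0 0 0;0 .4 0 0 0 0 0;0 0 0 0 0 0 0'|sed -n '2p;4p';python3 -m inch '0 .2 0 0 0 0 0;0 0 0 0 0 0 0'|sed -n '2p;4p'
```

```text
tcp_pos: [0.6006, 0.2848, 0.0321]
ft_force: [0.1, -0.1, -1.9]
tcp_pos: [0.6007, 0.2848, 0.0299]
ft_force: [0.2, 0.4, -1.2]
```

```bash
python3 -m inch '0 .15 0 0 0 0 0'|sed -n '2p;4p';python3 -m inch '0 .2 0 0 0 0 0'|sed -n '2p;4p'
```

```text
tcp_pos: [0.601, 0.2849, 0.029]
ft_force: [-4.1, -1.6, 17.8]
tcp_pos: [0.6011, 0.2849, 0.029]
ft_force: [-6.6, -2.0, 24.6]
```

```bash
python3 -m inch '0 -.1 0 0 0 0 0;.85 0 0 0 0 0 0;.85 0 0 0 0 0 0;.85 0 0 0 0 0 0;.85 -1 0 0 0 0 0;.85 -3 0 0 0 0 0;.85 -4 0 0 0 0 0;.85 -4 0 0 0 0 0;.85 -4 0 0 0 0 0;.85 0 0 0 0 0 0'; python3 -m inch '.85 0 -3.2 3.8 0 0 0;.85 0 -3.2 3.8 0 0 0;.85 0 -3.2 3.8 0 0 0;.85 0 -3.2 3.8 0 0 0;.85 0 -3.2 3.8 0 0 0;.85 0 -3.2 3.8 0 0 0;.85 0 0 0 0 0 0;.85 0 0 0 0 0 0'; python3 - <<'E'
from h import *
from plant import *
c=capture("top");cv2.imwrite("pics/t11.png",c["img"]);W=world(c);W0=world(np.load("top0.npz"))
cv2.imwrite("pics/s11.png",capture("side")["img"])
for k,v in dict(big=(70,185,160,232),marble=(438,192,492,236),oil=(293,100,325,142)).items(): print(k,rect(W0,v,.02,.2),rect(W,v,.02,.2))
for k,v,in dict(db=(362,175,414,202),tr=(325,175,355,205),pot=(299,178,318,206),roll=(200,180,262,208),jar=(168,170,192,215)).items(): print(k,rect(W,v,.011,.1))
E
```

```text
time_s: 48.05
tcp_pos: [0.6005, 0.2854, 0.1984]
tool_rot: [1.185, 1.22, -1.182]
ft_force: [1.0, 0.5, -0.1]
gripper_width: 0.0726
time_s: 48.85
tcp_pos: [0.413, 0.0482, 0.1986]
tool_rot: [1.189, 1.215, -1.173]
ft_force: [1.2, -0.5, 0.2]
gripper_width: 0.0726
big {'c': (571.8, 464.0), 'size': (174.1, 71.7), 'yaw': 2.8, 'zmax': np.float64(65.1), 'mean': array([570.9, 462.1]), 'n': 1262} {'c': (571.7, 463.5), 'size': (174.3, 71.6), 'yaw': 2.8, 'zmax': np.float64(65.6), 'mean': array([570.8, 462.4]), 'n': 1263}
marble {'c': (548.2, -481.1), 'size': (129.4, 114.3), 'yaw': -1.8, 'zmax': np.float64(104.5), 'mean': array([ 545.4, -455.9]), 'n': 1066} {'c': (547.7, -480.2), 'size': (129.1, 114.7), 'yaw': -1.0, 'zmax': np.float64(104.9), 'mean': array([ 545.5, -456.1]), 'n': 1070}
oil {'c': (791.3, -56.8), 'size': (49.7, 49.6), 'yaw': -45.8, 'zmax': np.float64(152.1), 'mean': array([784.4, -55.1]), 'n': 422} {'c': (791.0, -56.5), 'size': (50.8, 47.8), 'yaw': -20.8, 'zmax': np.float64(151.5), 'mean': array([784.4, -55.1]), 'n': 423}
db {'c': (618.9, -270.7), 'size': (131.7, 70.9), 'yaw': -1.1, 'zmax': np.float64(46.2), 'mean': array([ 616.7, -276.6]), 'n': 670}
tr {'c': (606.0, -144.2), 'size': (78.3, 57.1), 'yaw': -0.8, 'zmax': np.float64(28.9), 'mean': array([ 606.4, -142.6]), 'n': 467}
pot {'c': (603.2, -55.6), 'size': (55.8, 42.7), 'yaw': 89.1, 'zmax': np.float64(42.3), 'mean': array([603.7, -53.7]), 'n': 307}
roll {'c': (605.4, 150.2), 'size': (156.8, 43.7), 'yaw': 2.0, 'zmax': np.float64(50.9), 'mean': array([605.4, 149.8]), 'n': 839}
jar {'c': (622.4, 285.8), 'size': (101.4, 65.3), 'yaw': -89.8, 'zmax': np.float64(65.7), 'mean': array([612.7, 281.4]), 'n': 326}
```

View pics/t11.png

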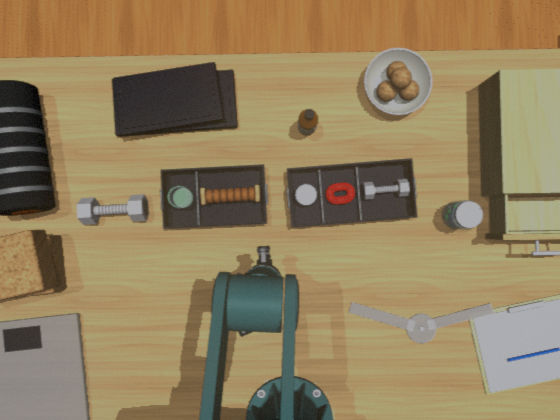

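View pics/s11.png

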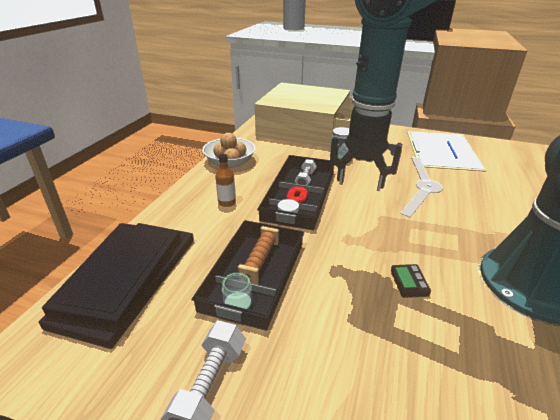

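All five items sit flat in their own bays: jar upright at (180,197), roller (230,194), pot (306,195), trainer (340,193) and dumbbell (386,188). The bystanders haven't moved and the gripper is clear.

```bash
python3 -c "from plant import *;print(sign_off())"
```

```text
the job is handed in; nothing more can be done
None
```

Both kits are made up and the job is handed in, at about 49 s of the 122 s allowed. I placed the dumbbell, trainer, pot, roller and jar in the order asked. Each was lowered until the wrist force showed the bay floor, then released.

**Final views:** the top and side pictures show each item flat in its own bay with the jar upright, and the gripper clear.

**Bystanders:** the big dumbbell, marble jar and oil bottle measure within 1 mm of where they started.

**Heights:** item tops in the boxes read 1–4 mm above what they should be, about the same bias as on the bench at the start.

**Failed checks:** the automatic outline fits for the dumbbell and jar in their bays took in box wall, and the pot's window clipped it. I judged those three from the pictures instead.

**Forces:** the highest wrist force I saw was about 53 N, for a moment as the pot touched down; the wrist limit is 120 N. I read forces only at the end of moves, and saw no contact by the arm or the gripper body.

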